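# Hang the square dipping basket on the drip hook

### The job

The square wire dipping basket has just been rinsed. Hang it by its bail on the hook of the drip stand, so that it hangs free and level in the hook's throat over the drip tray, and let go; leave the round basket standing where it is.

Things in the scene. Friction and masses are not known exactly. Their poses are not given: they have to be found in the camera images.
- square_basket: The basket to hang: square, steel wire, 50 x 50 x 36 mm tall, 0.08 to 0.17 kg, standing upright. Origin: centre of underside, z up. Over it a fixed 6 mm wire bail in its own x-z plane: legs at x = +-23.5 mm to z = 76 mm, then a low arch peaking over the centre. Under the arch an open window, 41 mm wide in x, from the rim (z = 36 mm) up; one looks through it along y. Half a turn changes nothing.
- square_grip (a point): Centre of the grip tab that stands on the arch of the square basket's bail: black plastic, 24 mm (basket's x) by 12 mm (y) by 42 mm tall, from z = 100 to 142 mm in the basket; this point is at z = 121 mm over the basket's centre. To be pinched from above. Axes as the basket's.
- square_eye (a point): Underside of the peak of the square basket's bail (z = 95 mm in the basket): the point that rests on the hook. Axes as the basket's.
- round_basket: A round wire basket of the same make, 54 mm across and 36 mm tall, with the same kind of bail and grip tab to 142 mm; not to be moved. Origin: centre of its underside.
- drip_stand: Steel drip stand, fixed to the bench. Origin: foot of its 12 mm post, on the bench; z up. From the post's top an 8 mm wire hook points along the stand's own -y: it humps over (top z = 179 mm, 10 to 25 mm from the post's axis), dips into the throat and ends in an upturned tip. Tray under it 100 mm (x), y = +25 to -125 mm, 14 mm high. Nothing stands above the hook.
- throat (a point): Bottom of the hook's throat: top of the wire at its lowest, level stretch (20 mm long), 55 mm from the post's axis along the stand's -y, 160 mm above the bench. Axes as the stand's: the hook's tip lies on the -y side, the post on the +y side.
- hook_tip (a point): Top of the hook's upturned tip: 77 mm from the post's axis along the stand's -y, 178 mm above the bench (18 mm above the throat).
Things that resemble listed ones, but are neither listed nor needed, are in the scene too. What is shaped like the square_basket but red is not meant.

How it is judged (in metres and radians):
At the end, for the whole second after the job is handed in: The square basket hangs on the stand's hook: the peak of its bail within 18 mm of the bottom of the throat, upright within 11 degrees, its weight on the stand, nearly still (under 50 mm/s); the round basket within 30 mm of where it stood (distance between square_eye and throat below 0.018 m and angle between square_basket's own z axis and vertical below 0.2 rad and contact force between square_basket and drip_stand above 0.3 N and linear speed of square_basket below 0.05 m/s and distance of round_basket from where it was at the start of the episode below 0.03 m); the robot touches nothing.
It fails at once if the round basket is moved more than 30 mm or tipped over (distance of round_basket from where it was at the start of the episode above 0.03 m or angle between round_basket's own z axis and vertical above 0.5 rad).
It also fails if it takes over 42 s, if anything falls off the work surface, if the arm or the gripper's body presses on something with over 40 N, if the wrist force passes 120 N, or if a joint passes its speed limit or range.

### The arm

A 6-joint arm with a two-finger parallel gripper is mounted at the origin on a cart in front of the work surface, level with it; the furniture and walls round the work are solid. World frame = base frame: x ahead of the robot, y to its left, z up, the work surface at z = 0. Lengths are in mm, angles in rad, forces in N, time in s.
With the tool pointing down it reaches from about 325 to 875 mm from the base axis. Payload 4.4 kg.
Tool frame: the origin (TCP) lies at the very end of the fingers, on their centre line; the grasp point (between the pads) lies 19 mm behind it (robot.hold_point_z is the distance from the TCP to the grasp point, in mm); z points along the fingers, y is the line along which they close (so a half turn about z gives the same grasp; the last joint's range is limited). The gripper opens to 85 mm and grips with 20 to 120 N. Pads are 22 mm wide; open, the fingers measure 114 mm over their backs; the gripper's body (76 mm by 85 mm) begins 54 mm behind the grasp point. The pads swing forward as they close: fully open they stand 13 mm farther back than shut.
Start: joints at [1.065, 0.207, 1.542, -0, 1.393, -0.15], TCP at [200.305, 538.985, 231.282] pointing down, gripper open.
Joint ranges: [-2.73, 2.73], [-0.86, 2.22], [0.23, 2.46], [-1.11, 4.25], [0.08, 2.63], [-2.82, 2.82]. Speed limits (rad/s): [2.79, 2.79, 3.14, 3.14, 3.14, 3.14].

### API

Orientations are given as a 3x3 rotation matrix whose columns are the frame's x, y, z axes.
In Python, from plant import sense, viewer, close_job, robot gives the robot as it stands.
- The arm moves only by the shell command python3 -m pendant 'ROWS' [OPENING]. ROWS is JSON, a list that holds one entry, the list of rows, each a list of 4 numbers: the shift along the world's x, y, z in m, then the turn about the world's z in rad. In form: [[[x, y, z, twist], ...]]. A call has 1 to 12 rows; each row shifts and turns the commanded pose from where the row before left it; what a row does not reach is not made up. A row lasts 1/12 s, in which the tool goes at most 41.7 mm and 7.16 degrees, less where a joint would pass 70% of its speed; a pose out of reach is approached as far as the arm can. A call is refused whole if a number of a shift passes 0.0417 or a number of a turn 0.125, either way. A call with a gripper value outside its range is refused whole. OPENING is the opening in per cent of the stroke, from 0 (shut) to 100 (fully open), set as the call begins (- or left out, the last holds). The fingers move at their own pace and stop on an object; the grip force is fixed at half the most. Time passes only in rows, so rows that do not move let the fingers close. It gives the time, the measured TCP pose, the force, the opening and the grip force at its end, in the units of the state.
- sense(): the state, without advancing time (a new reading comes with each control period).
- viewer.capture(name): name is "scene" or "side" or "wrist"; returns (picture, depth): 420x560x3 uint8, blue, green, red; 420x560 float32, mm along the optical axis (not along the pixel's ray), 0 where there is no reading.
- viewer.camera_model(name): a dict with "mtx" (3x3 intrinsics, pixels), "world_from_camera" (4x4, takes a point from camera to world coordinates). Camera axes: x right, y up, looking along -z (the intrinsics and any distortion apply to the point x, -y, -z); pixel columns grow to the right and rows downward; lengths in mm; the calibration is good to about 2 mm. A picture is of the moment at which its call begins: read the wrist's pose just before it. camera_model takes no time and is no camera call; for the wrist camera it gives the pose at the moment of the call.
- close_job(): hands the job in; it is judged then, once.
Trained networks look in the newest picture that a camera, given by its name, has taken for a name from the list of things; names that differ only in an ending like _2 or _b are one class to them, and where a whole thing is asked for, a point or a joint stands for the part that bears it (a point fixed in the world has none). Each returns a list of dicts, best first, with "conf" (0 to 1); they miss things now and then, are a little off and sometimes report something else, mostly with a low value. They report only what shows in the picture. A call takes as long as a camera call. They do not tell look-alikes from the thing itself.
- viewer.search_frame(query, camera): "bbox" ([left, top, width, height] in pixels, round what is visible of it).
- viewer.outline_of(query, camera): "region" (420x560 bool, what is visible of it) and "bbox" ([left, top, width, height] in pixels, round what is visible of it).
The state is a dict: "clock": time; "qpos": joint angles; "joint_velocities": joint speeds; "effort": joint torques, N m; "position": TCP position; "ee_rot": TCP orientation; "contact_force": force on the tool from outside, world axes, zero at the start; "torque": the same for the moment, N m; "opening": opening from 0.0 (shut) to 1.0 (fully open); "grip_force": force on a finger pad.
Only numpy, scipy, OpenCV 4.12 (cv2) and the standard library are available. Lean on these libraries where they do the work, as an engineer would, in place of code of your own. Each camera call takes 0.05 s, during which the arm holds its last target. There are 200 camera calls.

## Working session

There is one attempt and no reset: what is moved stays moved. The work goes in short steps, Python scripts to look and compute and a shell command to move; the robot and the scene stay as the last step left them, time stands still between calls to the robot, and variables do not carry over. Pictures are saved under pics/ and viewed, at most 10 in all, crops included, and the job is handed in when it is done.

```bash
mkdir -p pics; cat > h.py <<'E'
import numpy as np, cv2
from plant import sense, viewer, close_job, robot
def cloud(name):
    m=viewer.camera_model(name); img,d=viewer.capture(name)
    K=m["mtx"];T=m["world_from_camera"]
    v,u=np.mgrid[:420,:560]
    x=(u-K[0][2])/K[0][0]*d; y=(v-K[1][2])/K[1][1]*d
    P=np.stack([x,-y,-d,np.ones_like(d)],-1)@np.array(T).T
    P=P[...,:3]; P[d<=0]=np.nan
    return img,d,P
E
python3 - <<'E'
from h import *
ims=[]
for c in ("scene","side"):
    img,d,P=cloud(c); ims.append(img); np.save(f"{c}.npy",P); cv2.imwrite(f"{c}.png",img)
    print(c,np.array(viewer.camera_model(c)["world_from_camera"]).round(2).tolist())
    for q in ("square_basket","square_grip","round_basket","drip_stand","hook_tip"):
        for r in viewer.outline_of(q,c)[:4]:
            p=P[r["region"]]; print(q,round(r["conf"],2),r["bbox"],np.nanmedian(p,0).round(0),np.nanmin(p,0).round(0),np.nanmax(p,0).round(0))
    cv2.imwrite(f"pics/{c}1.png",img)
E
```

```text
scene [[0.59, 0.52, -0.62, -208.78], [-0.81, 0.36, -0.47, -548.07], [-0.02, 0.78, 0.63, 865.81], [0.0, 0.0, 0.0, 1.0]]
square_basket 0.72 [220.1, 239.2, 30.5, 52.7] [353.   4.  30.] [322. -26.  -3.] [473. 125. 146.]
square_basket 0.58 [266.5, 232.2, 31.3, 52.7] [441. -70.  37.] [414. -98.  -3.] [542.   1. 147.]
square_grip 0.72 [272.0, 232.3, 25.8, 50.7] [450. -65.  25.] [414. -99.  -3.] [578.  33. 147.]
square_grip 0.66 [226.1, 243.3, 24.0, 49.0] [355.   3.  35.] [322. -26.  -3.] [441.  89. 146.]
square_grip 0.45 [205.8, 154.7, 64.1, 70.1] [593. 219.   8.] [537. 126.  -0.] [756. 415. 182.]
round_basket 0.61 [329.1, 268.4, 27.2, 52.7] [ 429. -244.   26.] [ 406. -268.   -2.] [ 556. -178.  146.]
drip_stand 0.63 [206.3, 151.9, 63.8, 72.0] [596. 221.   8.] [537. 126.  -2.] [756. 431. 182.]
hook_tip 0.56 [209.0, 149.9, 62.6, 69.6] [595. 223.   8.] [537. 126.  -2.] [769. 450. 182.]
side [[0.94, 0.2, -0.28, 176.49], [-0.34, 0.58, -0.74, -844.97], [0.02, 0.79, 0.61, 791.03], [0.0, 0.0, 0.0, 1.0]]
square_basket 0.87 [204.9, 202.7, 19.9, 53.1] [352.   3.  28.] [321. -27.  -3.] [405. 181. 144.]
square_basket 0.85 [250.3, 215.5, 19.7, 48.8] [444. -72.  62.] [417. -99.  -3.] [496.  41. 144.]
square_grip 0.78 [204.0, 208.2, 22.0, 52.0] [352.   2.  35.] [321. -27.  -3.] [384.  45. 144.]
square_grip 0.59 [249.0, 214.8, 21.0, 52.1] [446. -68.  36.] [ 413. -101.   -3.] [503.  44. 146.]
round_basket 0.56 [267.7, 269.6, 25.2, 56.6] [ 435. -245.   34.] [ 326. -451.   -4.] [ 502. -104.  276.]
drip_stand 0.55 [253.0, 129.0, 54.8, 81.8] [594. 221.   6.] [537. 123.  -4.] [720. 543. 178.]
hook_tip 0.82 [254.1, 132.5, 51.8, 76.9] [594. 220.   6.] [537. 125.  -3.] [714. 530. 178.]
hook_tip 0.74 [250.8, 214.1, 20.2, 58.2] [442. -72.  46.] [ 413. -101.   -3.] [496.  44. 146.]
```

View pics/scene1.png

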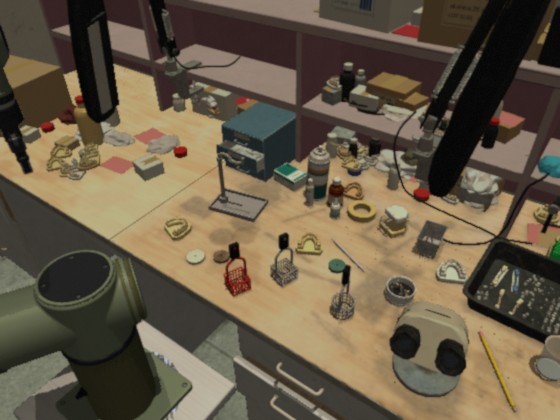

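View pics/side1.png

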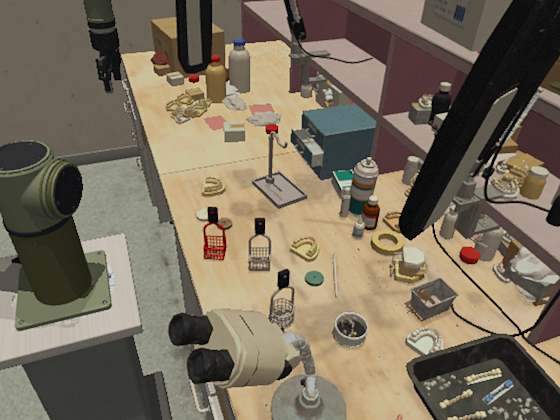

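The red look-alike is at scene (237,270). The target is the steel square basket at scene (284,258), about world (442,-70). The round basket is at (343,293) and the stand at (235,190). Next I'll measure poses from the depth clouds.

```bash
python3 - <<'E'
from h import *
S=[np.load(c+".npy").reshape(-1,3) for c in ("scene","side")]
def near(P,c,r,z0,z1):
    return P[(np.hypot(P[:,0]-c[0],P[:,1]-c[1])<r)&(P[:,2]>z0)&(P[:,2]<z1)]
def rect(p):
    r=cv2.minAreaRect(p[:,:2].astype(np.float32)); return np.round(r[0],1),np.round(r[1],1),round(r[2],1)
for i,P in enumerate(S):
    for n,z0,z1 in (("tab",105,138),("tabtop",138,150),("legs",40,95),("basket",5,34),("rim",28,40)):
        p=near(P,(442,-70),50,z0,z1)
        if len(p)>3: print(i,n,len(p),p.mean(0).round(1),*rect(p))
    p=near(P,(595,221),110,8,22); print(i,"tray",len(p),*rect(p),p[:,2].mean().round(1))
    p=near(P,(595,221),110,40,140); print(i,"post",len(p),p.mean(0).round(1),*rect(p))
    p=near(P,(595,221),110,150,190); print(i,"hook",len(p)); print(p.round(0).tolist())
A=np.vstack(S)
print("all tab",rect(near(A,(442,-70),50,105,150)),"basket",rect(near(A,(442,-70),50,5,36)),"legs",rect(near(A,(442,-70),50,45,95)))
s=sense(); print(np.array(s["ee_rot"]).round(3).tolist(),s["position"],s["clock"],s["opening"])
E
```

```text
0 tab 105 [440.1 -70.8 122.4] [440.5 -71.7] [12.  22.3] 46.5
0 tabtop 43 [444.1 -69.8 142.5] [444.7 -69.6] [12.9 22.5] 70.8
0 legs 101 [444.  -70.   68.7] [439.4 -74.9] [44.9 52.8] 53.6
0 basket 236 [443.1 -68.5  16.9] [435.7 -63.4] [73.6 79.6] 56.9
0 rim 124 [444.8 -68.4  35.4] [444.6 -68.5] [52.5 51.1] 70.5
0 tray 516 [603.  210.4] [108.6 152.7] 11.6 12.6
0 post 161 [621.2 248.6  88.6] [646.2 247. ] [ 25.7 128.7] 74.5
0 hook 127
[[591.0, 251.0, 180.0], [593.0, 248.0, 180.0], [592.0, 244.0, 182.0], [595.0, 243.0, 181.0], [592.0, 260.0, 173.0], [587.0, 250.0, 179.0], [591.0, 251.0, 177.0], [590.0, 247.0, 179.0], [591.0, 243.0, 180.0], [594.0, 242.0, 179.0], [593.0, 237.0, 181.0], [593.0, 234.0, 182.0], [599.0, 235.0, 178.0], [588.0, 256.0, 174.0], [592.0, 257.0, 171.0], [590.0, 250.0, 174.0], [592.0, 248.0, 174.0], [595.0, 247.0, 173.0], [591.0, 240.0, 178.0], [594.0, 239.0, 177.0], [593.0, 234.0, 179.0], [595.0, 232.0, 179.0], [598.0, 231.0, 177.0], [589.0, 258.0, 169.0], [588.0, 253.0, 171.0], [590.0, 251.0, 171.0], [594.0, 239.0, 173.0], [595.0, 236.0, 174.0], [599.0, 237.0, 171.0
[... 4793 characters left out ...]
0, 170.0], [604.0, 176.0, 173.0], [598.0, 204.0, 156.0], [599.0, 199.0, 158.0], [602.0, 198.0, 159.0], [602.0, 192.0, 162.0], [602.0, 183.0, 166.0], [605.0, 184.0, 166.0], [607.0, 182.0, 166.0], [601.0, 202.0, 154.0], [600.0, 193.0, 158.0], [602.0, 183.0, 163.0], [604.0, 182.0, 164.0], [609.0, 185.0, 161.0], [600.0, 194.0, 155.0], [602.0, 191.0, 156.0], [603.0, 185.0, 159.0], [607.0, 187.0, 157.0]]
all tab (array([443.5, -70.1]), array([14.7, 24.4]), 70.8) basket (array([435.6, -62.4]), array([76.8, 76.7]), 64.9) legs (array([444.7, -69.6]), array([ 9.9, 53.9]), 71.8)
[[-0.937, 0.348, 0.0], [0.348, 0.937, 0.0], [0.0, 0.0, -1.0]] [200.32001946 538.99217524 231.33513058] 0.6 1.0014096731939723
```

Hand-checked poses:

| Item | Position (mm) | Yaw / direction |
|---|---|---|
| Square basket | (444,-70), tab top at 142 | x axis at -18.2° |
| Throat | about (602,204,160) | stand yaw +11.8°, tip towards (0.2,-0.98) |

I'll pinch the tab across its 24 mm (fingers off the hook plane). That means turning the tool -1.53 rad.

```bash
python3 -m pendant '[[[0.0122,-0.0305,0,-0.077],[0.0122,-0.0305,0,-0.077],[0.0122,-0.0305,0,-0.077],[0.0122,-0.0305,0,-0.077],[0.0122,-0.0305,0,-0.077],[0.0122,-0.0305,0,-0.077],[0.0122,-0.0305,0,-0.077],[0.0122,-0.0305,0,-0.077],[0.0122,-0.0305,0,-0.077],[0.0122,-0.0305,0,-0.077]]]' 60 && python3 -m pendant '[[[0.0122,-0.0305,0,-0.077],[0.0122,-0.0305,0,-0.077],[0.0122,-0.0305,0,-0.077],[0.0122,-0.0305,0,-0.077],[0.0122,-0.0305,0,-0.077],[0.0122,-0.0305,0,-0.077],[0.0122,-0.0305,0,-0.077],[0.0122,-0.0305,0,-0.077],[0.0122,-0.0305,0,-0.077],[0.0122,-0.0305,0,-0.077],[0,0,0,0],[0,0,0,0]]]'
python3 - <<'E'
from h import *
s=sense(); R=np.array(s["ee_rot"]); print(s["position"],np.degrees(np.arctan2(R[1,1],R[0,1])),s["clock"],s["opening"])
img,d,P=cloud("wrist"); cv2.imwrite("pics/w1.png",img)
p=P.reshape(-1,3); 
for z0,z1 in((136,147),(105,147),(45,95)):
    q=p[(np.hypot(p[:,0]-444,p[:,1]+70)<45)&(p[:,2]>z0)&(p[:,2]<z1)]
    if len(q)>5: print(len(q),q.mean(0),cv2.minAreaRect(q[:,:2].astype(np.float32)))
E
```

```text
clock: 1.43
position: [322.6, 232.6, 231.6]
ee_rot: [[-0.427, 0.904, 0.001], [0.904, 0.427, 0.0], [-0.0, 0.001, -1.0]]
contact_force: [0.1, 0.3, -0.5]
opening: 0.603
grip_force: 0.0
clock: 2.43
position: [444.6, -72.3, 231.3]
ee_rot: [[0.322, 0.947, -0.0], [0.947, -0.322, 0.0], [0.0, -0.0, -1.0]]
contact_force: [0.2, 0.6, 0.1]
opening: 0.598
grip_force: 0.0
[444.60829833 -72.31837846 231.33962521] -18.76904883753666 2.4333 0.5977279243977439
549 [445.6457124  -68.03575478 141.05818465] ((445.3404235839844, -69.1789321899414), (13.229169845581055, 23.115541458129883), 70.94096374511719)
887 [446.25520473 -66.38970424 133.41723757] ((445.4913024902344, -69.1899642944336), (13.096095085144043, 23.765947341918945), 73.37924194335938)
319 [445.81710731 -67.88270659  79.20100676] ((445.41448974609375, -68.87527465820312), (5.956297397613525, 52.28806686401367), 71.69080352783203)
```

View pics/w1.png

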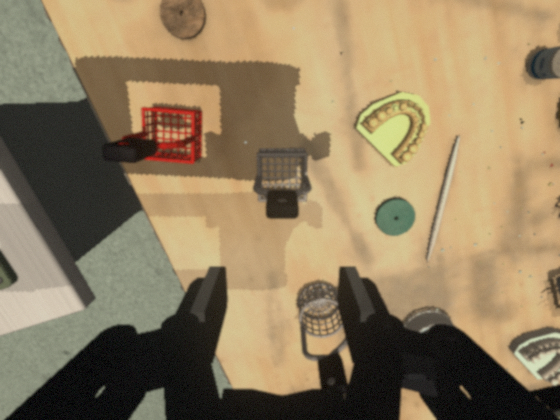

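The wrist view shows the steel square basket's tab at (283,205), centred between the fingers, with the red one well to the left. Its refined centre is (445.2,-69.2), so I'll descend to TCP z 106 and grip.

```bash
python3 -m pendant '[[[0.0006,0.003,0,0.008],[0,0,-0.018,0],[0,0,-0.018,0],[0,0,-0.018,0],[0,0,-0.018,0],[0,0,-0.018,0],[0,0,-0.015,0],[0,0,-0.012,0],[0,0,-0.008,0],[0,0,0,0]]]' && python3 -m pendant '[[[0,0,0,0],[0,0,0,0],[0,0,0,0],[0,0,0,0],[0,0,0,0],[0,0,0,0],[0,0,0,0],[0,0,0,0]]]' 0
```

```text
clock: 3.32
position: [443.2, -66.2, 104.7]
ee_rot: [[0.309, 0.951, -0.004], [0.951, -0.309, 0.002], [0.0, -0.004, -1.0]]
contact_force: [0.4, 0.8, -0.1]
opening: 0.602
grip_force: 0.0
clock: 3.98
position: [446.1, -68.3, 107.5]
ee_rot: [[0.312, 0.95, 0.003], [0.95, -0.312, -0.0], [0.0, 0.003, -1.0]]
contact_force: [0.8, 1.3, 6.3]
opening: 0.27
grip_force: 59.6
```

Grip confirmed: opening 0.27 × 85 = 23 mm, 60 N. Next I'll lift about 97 mm, then carry the basket to a staging point 65 mm outside the throat on the tip side.

```bash
python3 -m pendant '[[[0,0,0.005,0],[0,0,0.0125,0],[0,0,0.02,0],[0,0,0.02,0],[0,0,0.02,0],[0,0,0.02,0],[0,0,0,0],[0,0,0,0]]]' && python3 -m pendant '[[[0.0085,0.0105,0,0.026],[0.0169,0.0209,0,0.0524],[0.0169,0.0209,0,0.0524],[0.0169,0.0209,0,0.0524],[0.0169,0.0209,0,0.0524],[0.0169,0.0209,0,0.0524],[0.0169,0.0209,0,0.0524],[0.0169,0.0209,0,0.0524],[0.0169,0.0209,0,0.0524],[0.0169,0.0209,0,0.0524],[0.0085,0.0105,0,0.026],[0,0,0,0]]]' && python3 -m pendant '[[[0,0,0,0],[0,0,0,0],[0,0,0,0]]]'
python3 - <<'E'
from h import *
for c in("side","scene","wrist"):
    img,d,P=cloud(c); cv2.imwrite(f"pics/{c}2.png",img if c=="wrist" else cv2.resize(img[90:230,170:370],(800,560)))
    p=P.reshape(-1,3); n=np.array([.204,-.979]); e=np.array([.979,.204]); 
    r=(p[:,:2]-[602,204.5]); a=r@n; b=r@e
    m=(abs(b)<12)&(a>-60)&(a<26)&(p[:,2]>150)&(p[:,2]<190)
    print(c,"hook a,b,z binned")
    for lo in range(-50,26,8):
        k=m&(a>=lo)&(a<lo+8)
        if k.sum()>2: print(lo,k.sum(),b[k].min().round(1),b[k].max().round(1),b[k].mean().round(1),p[k,2].max().round(1))
    for z0,z1,t in((45,250,"basket"),):
        k=(abs(b)<45)&(a>35)&(a<100)&(p[:,2]>85)&(p[:,2]<185)
        if k.sum()>5: print("bk",k.sum(),a[k].min(),a[k].max(),b[k].min(),b[k].max(),p[k,2].min())
s=sense();print(s["position"],s["opening"],s["clock"])
E
```

```text
clock: 4.65
position: [445.2, -68.3, 204.2]
ee_rot: [[0.312, 0.95, 0.002], [0.95, -0.312, -0.001], [-0.0, 0.002, -1.0]]
contact_force: [-1.1, -0.2, -1.0]
opening: 0.268
grip_force: 59.1
clock: 5.65
position: [613.8, 143.3, 200.4]
ee_rot: [[-0.208, 0.978, -0.004], [0.978, 0.208, 0.001], [0.001, -0.004, -1.0]]
contact_force: [-0.6, -0.6, -1.8]
opening: 0.269
grip_force: 59.2
clock: 5.9
position: [612.8, 140.1, 202.6]
ee_rot: [[-0.204, 0.979, -0.003], [0.979, 0.204, -0.001], [-0.0, -0.003, -1.0]]
contact_force: [0.6, 0.5, -1.2]
opening: 0.273
grip_force: 59.2
side hook a,b,z binned
-50 15 -6.4 0.9 -2.8 179.0
-42 5 -4.4 -1.5 -2.5 179.9
-34 9 -4.2 1.2 -1.4 177.1
-26 13 -5.8 3.0 -1.3 172.7
-18 7 -5.7 0.4 -2.4 163.0
-10 6 -4.4 1.0 -1.7 162.8
-2 5 -3.8 -0.7 -2.5 161.2
6 4 -4.9 -3.2 -4.2 160.4
14 14 -4.4 3.3 -1.9 177.6
22 7 -4.3 -1.1 -2.5 179.6
bk 405 38.1240563858546 94.57175966593722 -31.404189444175667 22.871431415711715 94.31070225280257
scene hook a,b,z binned
-50 15 -5.9 2.3 -1.9 181.7
-42 7 -5.7 0.6 -1.9 181.2
-34 8 -4.4 3.5 -0.7 183.0
-26 15 -4.9 3.8 -1.2 178.3
-18 8 -6.1 2.8 -1.8 168.5
-10 9 -4.1 1.6 -0.6 165.0
-2 9 -3.5 3.7 -0.4 161.7
6 4 -2.5 0.5 -1.1 164.6
14 14 -5.4 3.1 -0.9 179.5
22 8 -4.5 0.8 -2.2 180.5
bk 359 40.619737328458115 93.64311051745622 -31.05389467271782 25.328456238676427 95.90267956088724
wrist hook a,b,z binned
-50 340 -4.9 5.6 0.2 180.0
-42 341 -3.3 4.0 0.3 180.2
-34 333 -3.3 4.3 0.4 179.4
-26 289 -3.4 4.4 0.3 174.5
-18 249 -3.5 4.4 0.3 167.1
-10 237 -3.5 4.0 0.2 161.2
-2 232 -3.5 4.1 0.2 161.3
6 225 -3.5 4.1 0.4 163.7
14 316 -3.5 4.4 0.4 178.6
22 62 -2.9 4.2 0.6 178.6
bk 4600 41.083602818394496 92.0629591902916 -28.546171191474464 24.006783102409976 95.77046501257163
[613.58166042 140.2845257  203.75706652] 0.27309751017232003 6.05
```

View pics/side2.png

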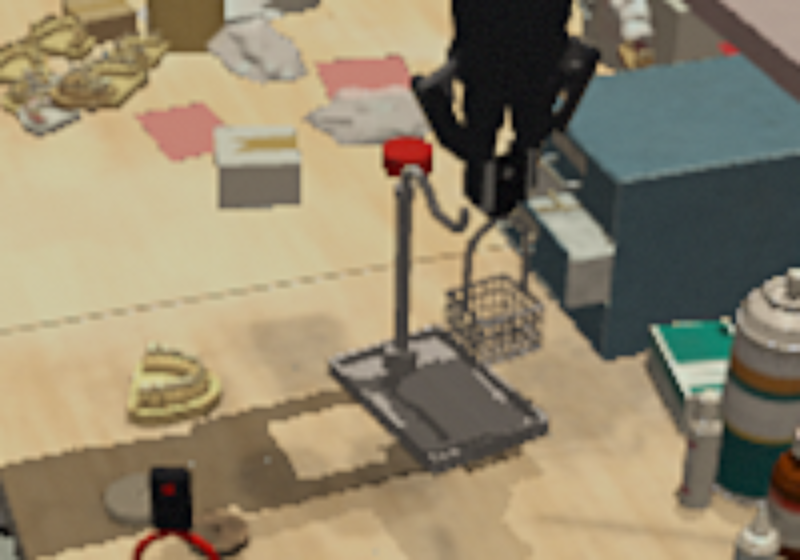

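View pics/wrist2.png

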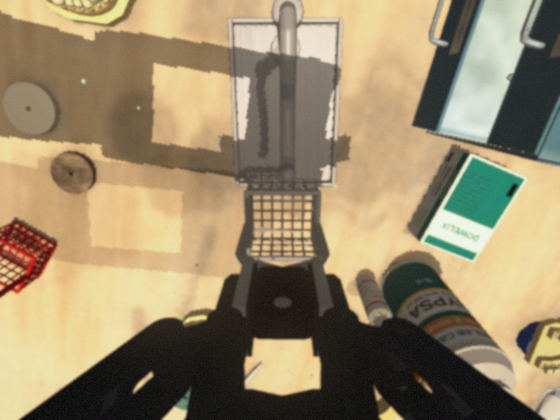

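The views show the basket held level. In the wrist view, its bail at (283,240) lines up with the hook at (288,90). I measure it 2.4 mm off the hook line, 65 mm out and with the eye at 190 mm, so I'll lift 4 mm and slide over the tip.

```bash
python3 -m pendant '[[[0.0023,0.0005,0.004,0],[-0.0010,0.0046,0,0],[-0.0016,0.0080,0,0],[-0.0016,0.0080,0,0],[-0.0016,0.0080,0,0],[-0.0016,0.0080,0,0],[-0.0016,0.0080,0,0],[-0.0016,0.0080,0,0],[-0.0016,0.0075,0,0],[-0.0010,0.0040,0,0],[0,0,0,0],[0,0,0,0]]]' && python3 -m pendant '[[[0,0,-0.005,0],[0,0,-0.006,0],[0,0,-0.006,0],[0,0,-0.006,0],[0,0,-0.004,0],[0,0,-0.003,0],[0,0,0,0],[0,0,0,0],[0,0,0,0]]]'
python3 - <<'E'
from h import *
img,d,P=cloud("side"); cv2.imwrite("pics/side3.png",cv2.resize(img[100:220,230:330],(720,600),interpolation=cv2.INTER_CUBIC))
ps=[]
for i in range(4):
    s=sense(); ps.append(np.r_[s["position"],s["contact_force"]]); viewer.capture("scene")
print(np.mean(ps,0).round(1))
E
```

```text
clock: 7.05
position: [603.0, 205.9, 207.7]
ee_rot: [[-0.206, 0.979, 0.0], [0.979, 0.206, -0.0], [-0.0, -0.0, -1.0]]
contact_force: [0.5, -0.1, -1.3]
opening: 0.27
grip_force: 59.2
clock: 7.8
position: [603.4, 205.7, 178.1]
ee_rot: [[-0.205, 0.979, 0.001], [0.979, 0.205, 0.0], [0.0, 0.001, -1.0]]
contact_force: [0.2, 1.0, -0.7]
opening: 0.27
grip_force: 59.2
[ 6.034e+02  2.058e+02  1.783e+02  1.000e-01  1.000e-01 -1.000e+00]
```

View pics/side3.png

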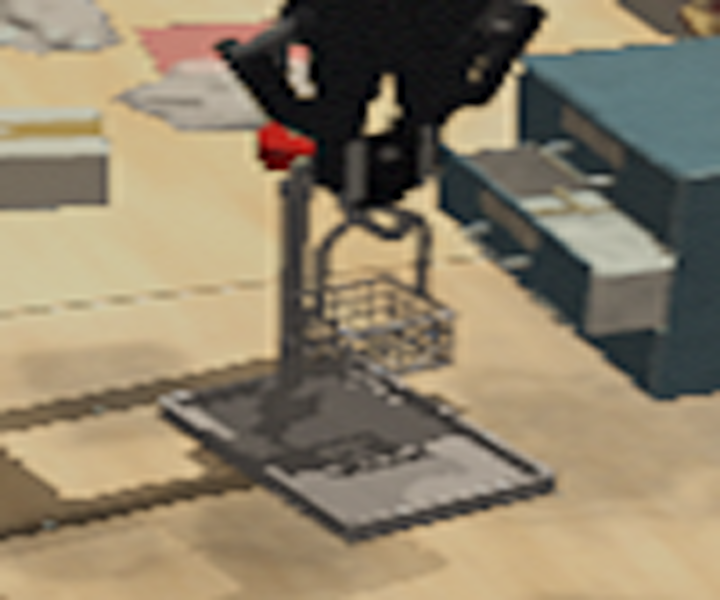

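The hook end shows inside the bail at (395,225), with the arch over it and about 5 mm to go. I'll ease down in small steps until contact.

```bash
python3 -m pendant '[[[-0.001,0,-0.001,0],[0,0,-0.001,0],[0,0,-0.001,0],[0,0,-0.001,0],[0,0,-0.001,0],[0,0,0,0],[0,0,0,0],[0,0,0,0]]]'
```

```text
clock: 8.72
position: [602.3, 205.7, 173.2]
ee_rot: [[-0.205, 0.979, 0.001], [0.979, 0.205, 0.0], [-0.0, 0.001, -1.0]]
contact_force: [-0.4, 0.9, 1.1]
opening: 0.269
grip_force: 59.7
```

```bash
python3 -m pendant '[[[0,0,-0.0007,0],[0,0,-0.0007,0],[0,0,0,0],[0,0,0,0],[0,0,0,0]]]'
```

```text
clock: 9.13
position: [602.4, 205.8, 172.9]
ee_rot: [[-0.205, 0.979, 0.001], [0.979, 0.205, 0.0], [-0.0, 0.001, -1.0]]
contact_force: [-3.2, -0.3, 6.8]
opening: 0.267
grip_force: 60.3
```

In contact (+6.8 N up), so I'll release in place, then retreat straight up.

```bash
python3 -m pendant '[[[0,0,0.0004,0],[0,0,0,0],[0,0,0,0],[0,0,0,0],[0,0,0,0],[0,0,0,0]]]' 50 && python3 -m pendant '[[[0,0,0.004,0],[0,0,0.008,0],[0,0,0.012,0],[0,0,0.015,0],[0,0,0.02,0],[0,0,0.02,0],[0,0,0.02,0],[0,0,0.02,0],[0,0,0,0],[0,0,0,0],[0,0,0,0],[0,0,0,0]]]'
python3 - <<'E'
from h import *
img,d,P=cloud("side"); cv2.imwrite("pics/side4.png",cv2.resize(img[100:220,230:330],(720,600),interpolation=cv2.INTER_CUBIC))
for t in range(3):
    img,d,P=cloud("wrist"); p=P.reshape(-1,3); n=np.array([.204,-.979]); e=np.array([.979,.204]); r=p[:,:2]-[602,204.5]; a=r@n;b=r@e
    for z0,z1 in((200,215),(90,106)):
        k=(abs(a)<40)&(abs(b)<40)&(p[:,2]>z0)&(p[:,2]<z1)
        if k.sum()>9: print(z0,k.sum(),a[k].min().round(1),a[k].max().round(1),b[k].min().round(1),b[k].max().round(1),p[k,2].max().round(1))
for q in viewer.outline_of("round_basket","side")[:2]: print(q["conf"],q["bbox"])
E
```

```text
clock: 9.63
position: [602.0, 205.6, 171.4]
ee_rot: [[-0.205, 0.979, -0.0], [0.979, 0.205, -0.0], [0.0, -0.0, -1.0]]
contact_force: [0.0, 0.6, 0.3]
opening: 0.499
grip_force: 0.0
clock: 10.63
position: [601.2, 205.5, 289.1]
ee_rot: [[-0.205, 0.979, -0.003], [0.979, 0.205, -0.001], [0.0, -0.003, -1.0]]
contact_force: [-0.8, 0.3, -0.3]
opening: 0.502
grip_force: 0.0
200 607 -6.4 5.8 -9.1 14.2 210.4
90 412 -25.7 24.6 -26.1 25.0 105.8
200 609 -6.4 5.6 -9.1 14.3 209.5
90 404 -25.6 24.7 -27.2 24.7 105.9
200 593 -6.7 5.0 -9.6 14.5 209.5
90 417 -25.5 24.5 -26.1 24.3 105.9
0.9 [267.2, 269.4, 26.1, 59.3]
```

View pics/side4.png

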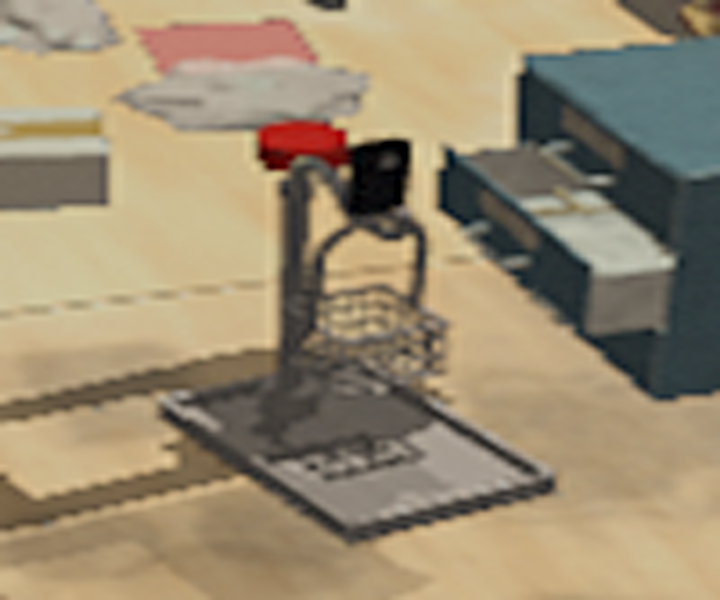

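The basket hangs on the hook, steady over three looks. The tab at (380,180) is free and sits over the throat, with tilt about 2°. The round basket is unmoved, so I'm handing in.

```bash
python3 -m pendant '[[[0,0,0,0],[0,0,0,0],[0,0,0,0],[0,0,0,0],[0,0,0,0],[0,0,0,0]]]' >/dev/null; python3 -c "
from plant import close_job; print(close_job())"
```

```text
the job is handed in; nothing more can be done
None
```

The square basket hangs free on the drip stand's hook, tilted about 2° and steady when last checked; the round basket is where it stood, and I handed the job in at about 11 s (no verdict was returned).

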